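# Clip down the lid of a full storage box

### The arm

A 6-joint arm with a two-finger parallel gripper is mounted at the origin on the work surface. World frame = base frame: x ahead of the robot, y to its left, z up, the work surface at z = 0. Lengths are in m, angles in rad, forces in N, time in s.
With the tool pointing down it reaches from about 0.275 to 0.825 m from the base axis. Payload 4.9 kg.
Tool frame: the origin (TCP) lies midway between the tips of the shut fingers; the grasp point (between the pads) lies manip.grasp_offset behind it (manip.grasp_offset is the distance from the TCP to the grasp point, in m); z points along the fingers, y is the line along which they close (so a half turn about z gives the same grasp; the last joint's range is limited). The gripper opens to 85 mm and grips with 20 to 120 N. Pads are 22 mm wide; open, the fingers measure 114 mm over their backs; the gripper's body (76 mm by 85 mm) begins 54 mm behind the grasp point. The pads swing forward as they close: fully open they stand 13 mm farther back than shut.
Start: joints at [1.017, 0.326, -0.193, 1.052, 0, 1.437], TCP at [0.224, 0.502, 0.231] pointing down, gripper open.
Joint ranges: [-2.65, 2.65], [-0.97, 1.79], [-1.3, 1.35], [-1.93, 2.1], [-1.47, 1.37], [-3.14, 3.14]. Speed limits (rad/s): [2.57, 2.57, 3.14, 3.14, 3.14, 3.14].

### API

Orientations are given as a rotation vector (axis times angle).
In Python, from cell import manip gives the robot as it stands. The module is installed in compiled form; this text tells all that it offers. Calls block until the motion is done:
- manip.reach(position, orientation): joint-space move of the TCP to a pose.
- manip.line_to(position, ori=None, rate=0.15, contact_N=None): straight line of the TCP; ori=None keeps the orientation; rate is the mean speed in m/s. With contact_N (N) it stops when the force on the tool has changed by that much, and returns True; else False.
- manip.movej(angles): joint-space move.
- manip.move_gripper(opening): finger opening in m; the grip force is fixed at half the most; returns when the fingers have stopped.
- manip.sleep(seconds).
- manip.ik(position, orientation): joint angles nearest the present ones, or None.
- manip.sense(): the state.
- manip.capture(name): name is "side" or "top"; returns the picture (420x560x3 uint8, red, green, blue); there is no depth.
- manip.camera_model(name): a dict with "mtx" (3x3 intrinsics, pixels), "extrinsics" (4x4, takes a point from world to camera coordinates). Camera axes: x right, y up, looking along -z (the intrinsics and any distortion apply to the point x, -y, -z); pixel columns grow to the right and rows downward; lengths in m; the calibration is good to about 2 mm. A picture is of the moment at which its call begins. camera_model takes no time and is no camera call.
A pose or a line that the arm cannot do raises manip.PlanningError and nothing moves.
- manip.close_job(): hands the job in; it is judged then, once.
The state is a dict: "time_s": time; "q": joint angles; "qvel": joint speeds; "tau": joint torques, N m; "eef_pos": TCP position; "tool_rot": TCP orientation; "wrist_force": force on the tool from outside, world axes, zero at the start; "moment": the same for the moment, N m; "grip_width": finger opening in m; "grasp_force": force on a finger pad.
Only numpy, scipy, OpenCV 4.12 (cv2) and the standard library are available. Lean on these libraries where they do the work, as an engineer would, in place of code of your own. Each camera call takes 0.05 s, during which the arm holds its last target. There are 200 camera calls.

### The job

Close the full grey storage box on the shop counter: press its lid down until it is fully seated while all four clips still stand open, then snap the hinged clips fully home over the rim in opposite-corner order (any one first, next the one diagonally across, then the other two). Press gently, never harder than about 20 N, or the plastic cracks, and leave the goods around the box where they are.

Things in the scene. Friction and masses are not known exactly. Their poses are not given: they have to be found in the camera images.
- box: grey plastic storage box, full and too heavy to shift: 190 mm (its x) x 260 mm (its y) x 118 mm to the rim, standing on the table, turned by up to half a radian. Origin: centre of its underside; z up; its x points away from the robot at yaw 0. Four off-white clips stand on its lid near the corners.
- lid (a joint): height (m) by which the flat, darker grey lid stands proud of its seat: 0 seated, up to 0.008 as found. It only slides up and down and stays where left; its seal takes 5 to 10 N to push down, then stiffens to a stop over 2 mm (it may read to -0.002). Push on the round boss in its middle, 48 mm wide, top 127 mm above the table when seated (plus this value when not).
- clip1 (a joint): angle (rad) of the clip at the near side (box -x), box +y end, diagonally across from clip3. 0: fully home over the rim; positive: open; it stays where left. Starts at 0.85 to 1.25 rad. Swings freely (under 1 N) down to about 0.14 rad, where its nose meets the springy lip of the rim; then it takes 4 to 9 N, pressed down 40 mm out from the hinge, to ride over.
- clip1_hinge (a point): middle of clip1's hinge axis (along box y), on the lid: box x -52, y +80 mm, 128 mm above the table when seated. The clip: a plate 44 mm wide (along the hinge) and 4 mm thick that reaches 54 mm from the hinge straight out over the box's long side; its end has a skirt and nose, 18 mm deep, that ride over the rim's outer edge. Swing it outwards and down.
- clip2 (a joint): angle (rad) of the clip at the near side (box -x), box -y end, diagonally across from clip4. 0: fully home over the rim; positive: open; it stays where left. Like clip1. Once past about 0.05 rad a clip snaps home by itself, stays and stops hard; 0.04 rad or more is not home.
- clip2_hinge (a point): middle of clip2's hinge axis (along box y), on the lid: box x -52, y -80 mm, 128 mm above the table when seated. Each clip has on top a press tab 34 mm wide, 3 mm thick, from 10 to 56 mm out from the hinge, bent up from the plate by an unmeasured amount, different on each clip (0.02 to 0.42 rad): with the clip home, its top 40 mm out lies 5 to 18 mm above the hinge axis, so the stop must be felt.
- clip3 (a joint): angle (rad) of the clip at the far side (box +x), box -y end, diagonally across from clip1. 0: fully home over the rim; positive: open; it stays where left. Like clip1.
- clip3_hinge (a point): middle of clip3's hinge axis (along box y), on the lid: box x +52, y -80 mm, 128 mm above the table when seated. Clip as at clip1_hinge and clip2_hinge.
- clip4 (a joint): angle (rad) of the clip at the far side (box +x), box +y end, diagonally across from clip2. 0: fully home over the rim; positive: open; it stays where left. Like clip1.
- clip4_hinge (a point): middle of clip4's hinge axis (along box y), on the lid: box x +52, y +80 mm, 128 mm above the table when seated. Clip as at clip1_hinge and clip2_hinge.
- mug: white ceramic mug, 76 mm wide, 85 mm tall, beside one short end of the box. Goods to be left alone. Origin under its centre.
- bowl: white plastic bowl, 124 mm wide, 55 mm tall, beside the other short end of the box. Goods to be left alone. Origin under its centre.
- tape: cardboard ring (empty tape core), 96 mm wide, 45 mm tall, in front of the box. Goods to be left alone. Origin under its centre.
- spray: white bottle, 64 mm wide, 170 mm tall, off to the robot's right. Goods to be left alone. Origin under its centre.
- jar: glass jar with a steel cap, 76 mm wide, 110 mm tall, off to the robot's left. Goods to be left alone. Origin under its centre.
- tin: plain steel tin, 54 mm wide, 60 mm tall, behind the box. Goods to be left alone. Origin under its centre.

How it is judged:
On the way, in this order (a step that is already met when the one before it is completed fails the run):
1. the lid is fully seated while all four clips stand open (value of joint lid below 0.001 m and value of joint each of clip1, clip2, clip3, clip4 above 0.5 rad), for 0.1 s.
2. one clip and the one diagonally across from it are home, the other two are not (((value of joint each of clip1, clip3 below 0.04 rad and value of joint each of clip2, clip4 above 0.04 rad) or (value of joint each of clip2, clip4 below 0.04 rad and value of joint each of clip1, clip3 above 0.04 rad))), for 0.2 s.
At the end, for the whole second after the job is handed in: The lid is seated (under 1 mm proud) and all four clips are snapped home (each under 0.04 rad) and stay so with the robot clear (value of joint lid below 0.001 m and value of joint each of clip1, clip2, clip3, clip4 below 0.04 rad); the robot touches nothing.
It fails at once if two clips that are not diagonally opposite are home while the other two are not ((value of joint each of clip1, clip2 below 0.04 rad and value of joint each of clip3, clip4 above 0.04 rad) or (value of joint each of clip3, clip4 below 0.04 rad and value of joint each of clip1, clip2 above 0.04 rad) or (value of joint each of clip1, clip4 below 0.04 rad and value of joint each of clip2, clip3 above 0.04 rad) or (value of joint each of clip2, clip3 below 0.04 rad and value of joint each of clip1, clip4 above 0.04 rad)).
It fails at once if the box, its lid or a clip is pressed harder than about 20 N (22 N) (contact force between any of the fingers, the arm and box above 22 N).
It fails at once if one of the goods around the box is shifted by more than 30 mm (distance of any of mug, bowl, tape, spray, jar, tin from where it was at the start of the episode above 0.03 m).
It also fails if it takes over 62 s, if anything falls off the work surface, if the arm or the gripper's body presses on something with over 40 N, if the wrist force passes 120 N, or if a joint passes its speed limit or range.

## Working session

There is one attempt and no reset: what is moved stays moved. The work goes in short steps, each a Python script; the robot and the scene stay as the last script left them, time stands still between calls to the robot, and variables do not carry over. Pictures are saved under pics/ and viewed, at most 10 in all, crops included, and the job is handed in when it is done.

```bash
mkdir -p pics; python3 - <<'E'
from cell import manip
import cv2,numpy as np
for n in("top","side"):
    im=manip.capture(n); cv2.imwrite(f"pics/{n}0.png",im[:,:,::-1]); m=manip.camera_model(n); print(n,m)
s=manip.sense(); print(s); print(manip.grasp_offset)
E
```

```text
top {'mtx': array([[432.66382141,   0.        , 277.74484685],
       [  0.        , 432.66382141, 205.73565867],
       [  0.        ,   0.        ,   1.        ]]), 'extrinsics': array([[-0.01775916, -0.99974964, -0.01361143, -0.00386419],
       [ 0.98493155, -0.01983501,  0.17180339, -0.57874395],
       [-0.17203036, -0.01035524,  0.98503722, -1.16059426],
       [ 0.        ,  0.        ,  0.        ,  1.        ]])}
side {'mtx': array([[397.64895016,   0.        , 272.89184522],
       [  0.        , 397.64895016, 210.68715305],
       [  0.        ,   0.        ,   1.        ]]), 'extrinsics': array([[ 0.91782966, -0.39691355,  0.00695335, -0.51192532],
       [ 0.28310863,  0.6667429 ,  0.68942252, -0.22159908],
       [-0.27827723, -0.63080388,  0.72432606, -1.00422687],
       [ 0.        ,  0.        ,  0.        ,  1.        ]])}
{'time_s': 0.1, 'q': array([ 1.01682801e+00,  3.26877748e-01, -1.93441421e-01,  1.05202604e+00,
       -1.72149209e-06,  1.43657971e+00]), 'qvel': array([ 0.00045302, -0.0009524 ,  0.00256056,  0.00023648, -0.00116549,
        0.00041052]), 'tau': array([ 5.24351726e-04, -4.44239581e+01,  2.63038570e+01,  7.90512131e-03,
       -1.31907063e-04, -9.61488553e-06]), 'eef_pos': array([0.22387181, 0.50181866, 0.23059192]), 'tool_rot': array([-6.54405922e-01, -3.07214575e+00,  2.29089610e-03]), 'wrist_force': array([-0.20810904, -0.06437702, -0.65519387]), 'moment': array([-0.0488109 ,  0.00093972, -0.0181693 ]), 'grasp_force': 0.0, 'grip_width': 0.08530351837548736}
0.0187
```

View pics/top0.png

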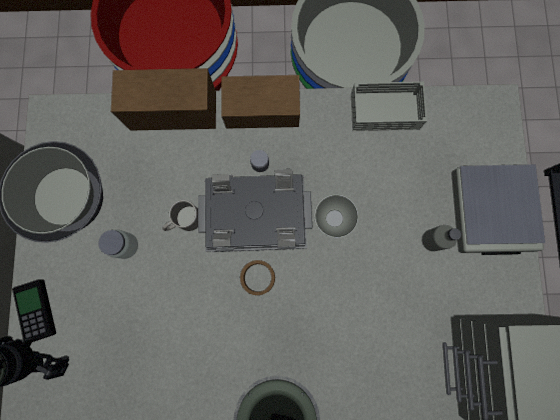

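View pics/side0.png

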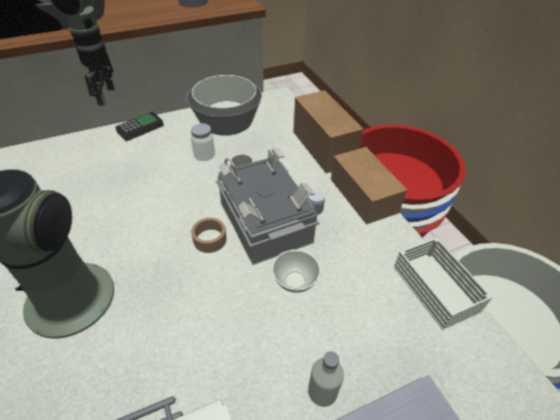

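The top view shows the box at about (205–305, 175–250) px with its boss near (254,210), clips at the four corners, the mug at (183,214), bowl (337,216), tape (257,278) and tin (260,161). In the side view the box is around (267,205). I'll enlarge both.

```bash
python3 - <<'E'
import cv2,numpy as np
a=cv2.imread("pics/top0.png")[150:265,185:325]; b=cv2.imread("pics/side0.png")[140:265,205:335]
g=lambda i:cv2.convertScaleAbs(cv2.resize(i,None,fx=5.6,fy=5.0 if 0 else 5.6,interpolation=cv2.INTER_CUBIC),alpha=1.6)
A=g(a)[:600];cv2.imwrite("pics/topc.png",A[:, :800]);B=cv2.convertScaleAbs(cv2.resize(b,None,fx=4.8,fy=4.8,interpolation=cv2.INTER_CUBIC),alpha=1.6);cv2.imwrite("pics/sidec.png",B)
E
```

```text
(no output)
```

View pics/topc.png

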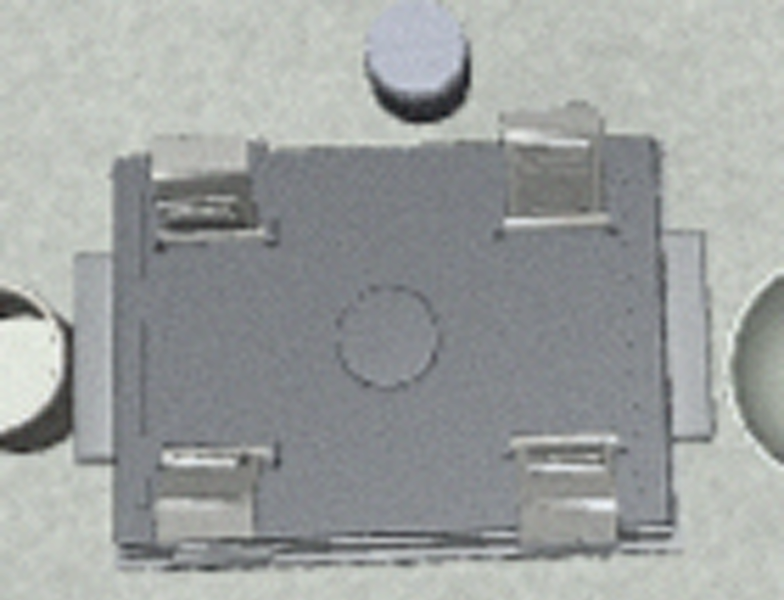

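View pics/sidec.png

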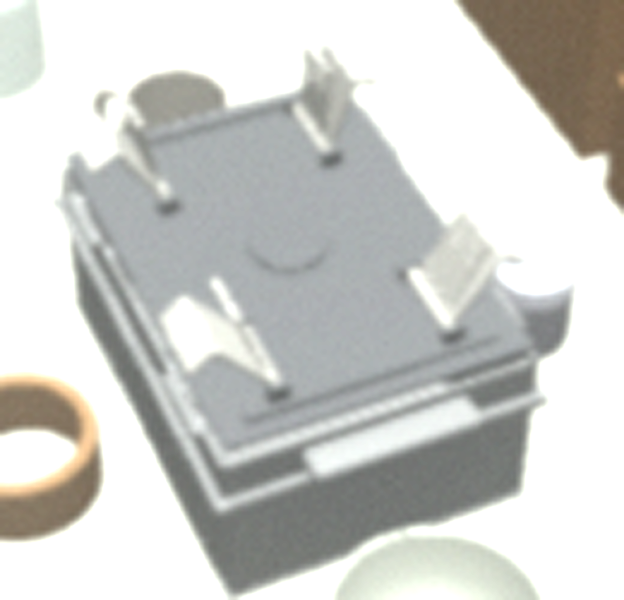

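```bash
cat > h.py <<'E'
import numpy as np,cv2
from cell import manip
from scipy.spatial.transform import Rotation as R
def ray(n,uv):
    m=manip.camera_model(n);K,E=m["mtx"],m["extrinsics"]
    d=np.linalg.inv(K)@[uv[0],uv[1],1];d=np.array([d[0],-d[1],-d[2]])
    d=E[:3,:3].T@d; return -E[:3,:3].T@E[:3,3],d/np.linalg.norm(d)
def plane(n,uv,z):
    o,d=ray(n,uv);return o+d*(z-o[2])/d[2]
def tri(a,b):
    A=0;B=0;rs=[ray("top",a),ray("side",b)]
    for o,d in rs:
        P=np.eye(3)-np.outer(d,d);A=A+P;B=B+P@o
    p=np.linalg.solve(A,B);return p,max(np.linalg.norm(np.cross(p-o,d)) for o,d in rs)
E
python3 - <<'E'
from h import *
T=lambda p:np.array(p)/5.6+[185,150]
S=lambda p:np.array(p)/4.8+[205,140]
P=[]
for n,t,s in[("c1",(278,460),(168,205)),("c2",(622,448),(278,392)),("c3",(615,231),(453,332)),("c4",(272,240),(331,158)),("boss",(388,336),(289,243))]:
    p,e=tri(T(t),S(s));P.append(p);print(n,p.round(4),round(e,4))
    print("   plane .132",plane("top",T(t),.132).round(4)[:2],plane("side",S(s),.132).round(4)[:2])
P=np.array(P)
for a,b in((0,1),(3,2),(1,2),(0,3)):d=P[a]-P[b];print(np.hypot(*d[:2]),np.arctan2(d[1],d[0]))
# lid mask / min-area rect in top view
im=cv2.imread("pics/top0.png");hsv=cv2.cvtColor(im,cv2.COLOR_BGR2HSV)
print(im[205,230],im[100,300],im[215,200])
v=cv2.inRange(hsv,(0,0,60),(180,80,108))
roi=np.zeros_like(v);roi[165:258,203:310]=v[165:258,203:310]
roi=cv2.morphologyEx(roi,cv2.MORPH_CLOSE,np.ones((15,15)))
roi=cv2.morphologyEx(roi,cv2.MORPH_OPEN,np.ones((5,5)))
c=max(cv2.findContours(roi,0,1)[0],key=cv2.contourArea);r=cv2.minAreaRect(c);print(r)
q=np.array([plane("top",u,.124)[:2] for u in cv2.boxPoints(r)]);print(q.round(4),q.mean(0))
for i in range(4):d=q[i]-q[i-1];print(np.hypot(*d),np.arctan2(d[1],d[0]))
g=cv2.GaussianBlur(cv2.cvtColor(im,6),(0,0),.7)
E
```

```text
c1 [0.4977 0.0961 0.1366] 0.001
   plane .132 [0.4973 0.0968] [0.5002 0.1008]
c2 [ 0.5008 -0.0621  0.1351] 0.0014
   plane .132 [ 0.4998 -0.0618] [ 0.5033 -0.0597]
c3 [ 0.6027 -0.0615  0.1385] 0.0022
   plane .132 [ 0.6019 -0.0611] [ 0.608  -0.0563]
c4 [0.6015 0.0989 0.1349] 0.0013
   plane .132 [0.6009 0.0996] [0.6042 0.1019]
boss [0.5541 0.0458 0.1297] 0.0005
   plane .132 [0.5542 0.0456] [0.5527 0.0437]
0.1582117391781575 1.5905198729231371
0.16047936943800695 1.5781282997166077
0.10184483218290988 -3.136374991544299
0.10382557324386422 -3.114375584777951
[81 77 76] [117 122 118] [106 107 103]
((253.72169494628906, 207.70635986328125), (85.55259704589844, 101.68516540527344), 87.95458984375)
[[ 0.6755  0.1866]
 [ 0.6796 -0.085 ]
 [ 0.4519 -0.0866]
 [ 0.4475  0.1758]] [0.56364123 0.04770827]
0.22822477620879053 0.04725311760309651
0.2717004240158079 -1.5554490052916363
0.2277176875666457 -3.134831441561631
0.2624650850224493 1.5876651013670755
```

Hinge spacings come out at 158/160 and 102/104 mm and the hinge height at about 0.136 m. These fit the given sizes with the lid proud by about 7 mm. Box centre ≈ (0.5525, 0.0447), yaw ≈ 0.016. Now I'll press the lid.

```bash
cat >> h.py <<'E'
C=np.array([.5525,.0447]);YAW=.016
c,s=np.cos(YAW),np.sin(YAW)
def ori(flip):
    f=-1 if flip else 1
    x=np.array([c,s,0])*f;z=np.array([0,0,-1.]);return R.from_matrix(np.c_[x,np.cross(z,x),z]).as_rotvec()
def W(bx,by,z): return np.array([C[0]+c*bx-s*by,C[1]+s*bx+c*by,z])
def st(tag=""):
    q=manip.sense();print(tag,round(q["time_s"],2),q["eef_pos"].round(4),q["wrist_force"].round(1));return q
E
python3 - <<'E'
from h import *
for f in(0,1):
    print(f,[None if (j:=manip.ik(W(x,y,.2),ori(f))) is None else j.round(2) for x,y in((0,0),(-40,80),(.08,-.08)) if abs(x)<1])
q=[manip.ik(W(0,0,.2),ori(f)) for f in(0,1)]
cur=manip.sense()["q"]
F=int(np.argmin([9e9 if a is None else np.abs(a-cur).max() for a in q]));print("flip",F);open("flip","w").write(str(F))
manip.move_gripper(0.0)
manip.reach(W(0,0,.23),ori(F));st()
manip.line_to(W(0,0,.15),rate=.08);st()
print(manip.line_to(W(0,0,.122),rate=.008,contact_N=13))
st("pressed");manip.sleep(.2);st()
manip.line_to(W(0,0,.20),rate=.08);st()
cv2.imwrite("pics/lid.png",manip.capture("side")[:,:,::-1])
E
```

```text
0 [array([-0.05,  0.36, -0.23,  0.98,  0.  ,  3.07]), array([-0.17,  0.5 , -0.  ,  1.07,  0.  ,  2.96])]
1 [array([-0.05,  0.36, -0.23,  0.98,  0.  , -0.07]), array([-0.17,  0.5 , -0.  ,  1.07,  0.  , -0.19])]
flip 1
 2.89 [0.5524 0.0455 0.23  ] [ 0.5  0.2 -1.3]
 4.04 [0.553  0.0447 0.1506] [ 0.3 -0.3 -1.1]
True
pressed 6.64 [0.5525 0.0447 0.1267] [-0.6 -0.   3.9]
 6.84 [0.5525 0.0447 0.1267] [1.3 0.7 3.9]
 7.91 [0.5521 0.0447 0.1994] [ 0.  -0.1 -0.2]
```

```bash
cat >> h.py <<'E'
F=int(open("flip").read()) if __import__("os").path.exists("flip") else 1
CL={1:(-1,1),2:(-1,-1),3:(1,-1),4:(1,1)}
def clip(k,N=13):
    sx,sy=CL[k]
    E=lambda o,h:W(sx*(.052+(o-11)/1000),sy*.08,.128+h/1000)   # outer bottom edge of the tips at (o,h) mm from the hinge
    manip.line_to(E(-14,80),rate=.15)
    manip.line_to(E(-14,38),rate=.1);st("in")
    for p,v in(((12,38),.06),((28,33),.04),((41,26),.03)):
        if manip.line_to(E(*p),rate=v,contact_N=6): st(f"early contact before {p}");return False
    st("swung")
    hit=manip.line_to(E(41,2),rate=.008,contact_N=N)
    q=st(f"clip{k} {hit} h={1000*(manip.sense()['eef_pos'][2]-.128):.1f}")
    manip.line_to(E(41,80),rate=.12);st("up");return hit
E
python3 - <<'E'
from h import *
manip.line_to(W(0,0,.135),rate=.08)
print(manip.line_to(W(0,0,.122),rate=.008,contact_N=15));st("lid")
manip.line_to(W(0,0,.208),rate=.1)
clip(1)
a=manip.capture("side")[140:265,205:335];b=manip.capture("top")[150:265,185:325]
g=lambda i,w:cv2.convertScaleAbs(cv2.resize(i[:,:,::-1],(w,400),interpolation=cv2.INTER_CUBIC),alpha=1.6)
cv2.imwrite("pics/c1.png",np.hstack([g(a,400),g(b,400)]))
E
```

```text
True
lid 10.04 [0.5525 0.0447 0.1265] [-0.1  0.2  3.3]
in 12.3 [0.5245 0.1238 0.1661] [0.1 0.1 0.4]
swung 14.09 [0.4691 0.1234 0.154 ] [ 0.7 -0.4  0.1]
clip1 True h=14.2 15.76 [0.4696 0.1235 0.1422] [-1.9 -0.2  6.4]
up 16.46 [0.4688 0.1233 0.2073] [ 0.3  0.2 -0.2]
```

View pics/c1.png

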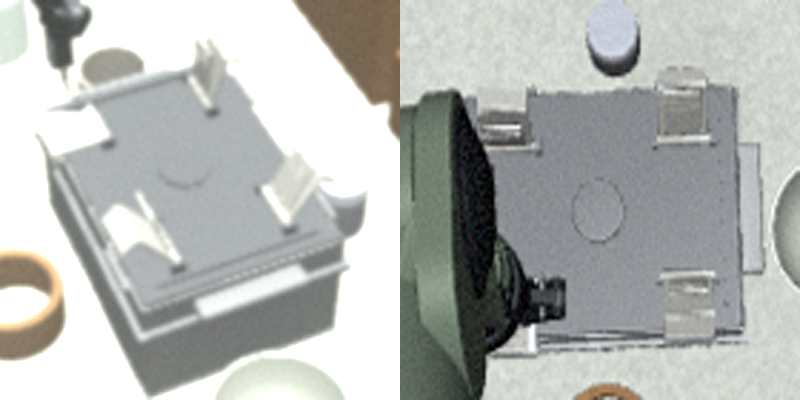

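The picture shows clip1 lying flat at the lid edge (side part, about (75,130)), and the other three still standing. Next are clip3, with a repeat press as a check, and a look.

```bash
cat >> h.py <<'E'
def again(k,h,N=14):
    sx,sy=CL[k];E=lambda o,h:W(sx*(.052+(o-11)/1000),sy*.08,.128+h/1000)
    manip.line_to(E(41,h+3),rate=.12);hit=manip.line_to(E(41,h-8),rate=.008,contact_N=N)
    st(f"again{k} {hit} h={1000*(manip.sense()['eef_pos'][2]-.128):.1f}");manip.line_to(E(41,80),rate=.12)
E
python3 - <<'E'
from h import *
again(1,14.2)
clip(3)
manip.line_to(W(0,0,.25),rate=.2);st()
a=manip.capture("side")[140:265,205:335]
cv2.imwrite("pics/c3.png",cv2.convertScaleAbs(cv2.resize(a[:,:,::-1],(620,596),interpolation=cv2.INTER_CUBIC),alpha=1.6))
E
```

```text
again1 True h=14.0 17.94 [0.4693 0.1234 0.142 ] [-1.2 -0.   6.9]
in 20.66 [ 0.5808 -0.0346  0.1662] [ 0.4 -0.1  0.6]
swung 22.45 [ 0.6358 -0.034   0.1539] [ 0.3 -0.1 -0.5]
clip3 True h=7.6 24.76 [ 0.638  -0.034   0.1356] [-1.1 -0.8  4.9]
up 25.52 [ 0.6352 -0.0339  0.2071] [ 0.1  0.6 -0. ]
 26.27 [0.553  0.0443 0.2496] [ 0.1 -0.3  0.4]
```

View pics/c3.png

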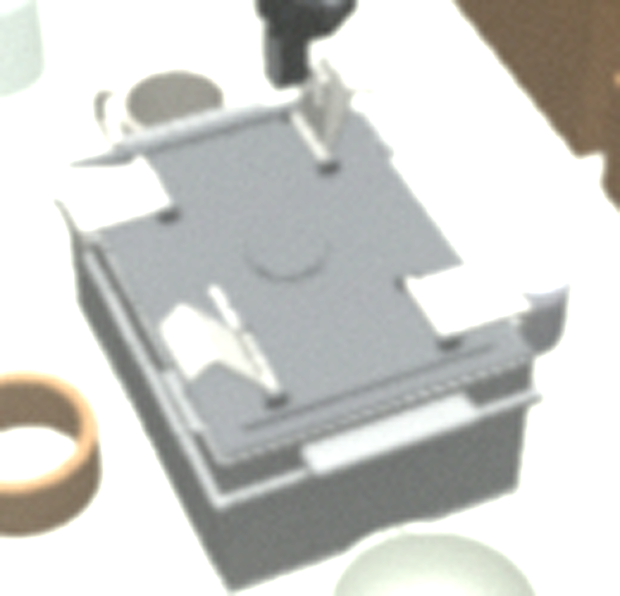

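Clip1 (115,190) and clip3 (470,300) lie flat, while clip2 and clip4 still stand. I'll re-press clip3 and then do clips 2 and 4.

```bash
python3 - <<'E'
from h import *
manip.line_to(W(.082,-.08,.16),rate=.2)
again(3,7.6)
for k in(2,4):
    if not clip(k):break
    h=None
manip.line_to(W(0,0,.25),rate=.2);st()
a=manip.capture("side")[140:265,205:335]
cv2.imwrite("pics/c4.png",cv2.convertScaleAbs(cv2.resize(a[:,:,::-1],(620,596),interpolation=cv2.INTER_CUBIC),alpha=1.6))
E
```

```text
again3 True h=7.2 28.29 [ 0.636  -0.034   0.1352] [0.2 0.4 5.6]
in 30.5 [ 0.5271 -0.0357  0.166 ] [0.2 0.4 0. ]
swung 32.29 [ 0.4717 -0.0366  0.154 ] [ 0.2  0.6 -0.8]
clip2 True h=13.6 33.99 [ 0.472  -0.0369  0.1416] [-1.5  0.1  6.2]
up 34.7 [ 0.4713 -0.0365  0.2073] [ 0.1 -0.2 -0.3]
in 36.71 [0.5783 0.1249 0.1662] [-0.  -0.5 -0.6]
swung 38.5 [0.6333 0.126  0.1539] [0.3 0.5 0.2]
clip4 True h=11.3 40.45 [0.635  0.1261 0.1393] [-1.2 -0.3  4.6]
up 41.17 [0.6326 0.126  0.2071] [-0.2 -0.4  0.2]
 41.93 [0.5529 0.045  0.2496] [ 0.6  0.4 -0.2]
```

View pics/c4.png

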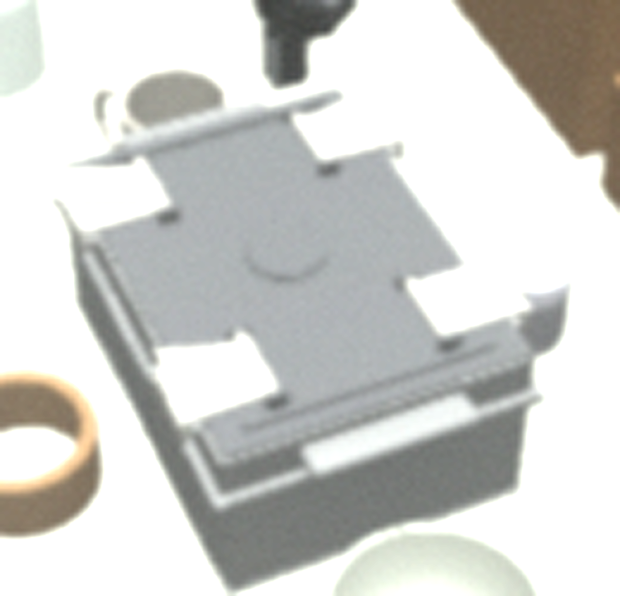

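All four clips lie flat. There is time for a check press on clips 4 and 2 before handing in.

```bash
python3 - <<'E'
from h import *
manip.line_to(W(.082,.08,.16),rate=.2);again(4,11.3)
manip.line_to(W(-.082,-.08,.16),rate=.2) if 0 else manip.line_to(W(-.082,-.08,.208),rate=.25)
again(2,13.6)
manip.line_to(W(0,0,.25),rate=.2);st()
print(manip.close_job())
E
```

```text
again4 True h=10.8 43.94 [0.6334 0.1261 0.1388] [-2.1  0.2  5.3]
again2 True h=13.4 47.12 [ 0.4719 -0.0367  0.1414] [-2.2  0.   6.7]
 48.59 [0.5514 0.0445 0.2489] [-0.2 -0.4  0.3]
the job is handed in; nothing more can be done
None
```

I pressed the lid down to its seat, snapped the clips shut in the order 1, 3, 2, 4, and handed the job in at about 48.6 s. A second press on each clip met the stop within 0.5 mm of the first, but the hand-in returned no verdict.

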